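# Secure a reagent bottle on the bench shaker and set its speed dial to the set mark

## Task

Get the largest of the three reagent bottles mixing: stand it upright on the shaker platform between the two bars, then slide the movable bar up until the bottle is held snugly between both bars. Then turn the speed dial clockwise from its stop until the white line on its pointer is squarely opposite the arrow tab of the set ring; the dial also switches the shaker on, so leave it at its stop until the bottle is held. Do not shift the set ring, and leave the other bottles, the timer and the forceps where they are.

Things in the scene. Friction and masses are not known exactly. Their poses are not given: they have to be found in the camera images.
- shaker: low white bench shaker, 180 x 285 x 55 mm housing, fixed to the worktop. Origin: centre of its underside. Its own x points to its back, y to its left, z up. Left part: control deck (top 55 mm above the worktop) with the dial. Right part: aluminium platform with black rubber mat (top at 70 mm) and two black rubber-sleeved bars across it, the fixed one at the back and the movable one at the front. Top of the bars 118 mm above the worktop
- platform_spot (a point): point on the platform mat (z = 70 mm), in the middle between the two bars as the movable one stands at the start: shaker frame (0, -58, 70) mm. A bottle set down within 20 mm of it stands free between the bars. The same height is the underside of a standing bottle
- fixed_bar_face (a point): front face of the fixed back bar at mid-length, where a bottle leans on it: shaker frame (58, -58, 110) mm
- bar_face (a point): back face (towards the bottle) of the movable front bar at mid-length; moves with the bar; level with fixed_bar_face and 116 mm in front of it when the bar is fully open. Its axes are parallel to the shaker's
- bar_tab (a point): grip tab standing up on the left carriage of the movable bar; moves with the bar. Point in the tab's upper part, 140 mm above the worktop; the tab is 14 mm thick (shaker x), 18 mm wide (shaker y), its top 154 mm above the worktop, the carriage it stands on (26 x 18 mm) ends 122 mm above the worktop. Lies 70 mm to the left of the bar's middle
- bar (a joint): travel of the movable bar towards the back (shaker +x), m: 0 fully open (as at the start), up to 0.075; about 2 N of friction, stays where it is left. The large bottle is held at about 0.056 when it stands against the fixed bar
- dial_centre (a point): on the vertical axis of the speed dial, 80 mm above the worktop, at half height of its wing grip; shaker frame (0, 83, 80) mm. Dial: black skirt 72 mm in diameter with a straight upright wing grip across it, 62 mm long, 14 mm thick, from 65 to 88 mm above the worktop, a white pointer line on one end of it. Pinch the wing across its 14 mm
- dial (a joint): angle of the speed dial, rad, from its stop at 0 (0 to 0.08 at the start), growing clockwise seen from above, up to 4.5; light friction (0.06 N m), stays where it is left. The pointer (along the wing grip) lies in the horizontal plane at the angle 2.618 - dial from the shaker's x towards its y
- pointer_tip (a point): end of the dial's pointer, on the rim of the skirt, 36 mm from the dial axis, 66 mm above the worktop; turns with the dial
- set_mark (a point): point of the arrow tab of the set ring, 36 mm from the dial axis, 66 mm above the worktop. The set ring is a thin steel ring round the dial with a raised black arrow tab (12 mm wide, 7 mm high above the deck, reaching 50 mm from the axis) that points inwards at the dial; it was set beforehand to the wanted speed, somewhere 0.9 to 1.5 rad clockwise of the stop. Pointer_tip and set_mark coincide when the dial is right
- reagent_bottle_1: the largest reagent bottle, white, 60 mm in diameter, 107 mm tall, about 120 g, with a fixed ribbed screw cap 38 mm in diameter from 90 to 107 mm. Origin: centre of its underside, z up. Stands loose on the worktop left of the shaker in one of three places
- reagent_bottle_2: middle-sized brown reagent bottle, 52 mm in diameter, 92 mm tall, loose; origin: centre of its underside. To be left alone
- reagent_bottle_3: smallest white reagent bottle, 44 mm in diameter, 80 mm tall, loose; origin: centre of its underside. To be left alone
- bench_timer: flat countdown timer, 64 x 68 x 21 mm, loose; origin: centre of its underside. To be left alone
- forceps: steel forceps lying flat, 128 mm long along their own y, loose; origin: centre of the underside. To be left alone

How it is judged:
By the outcome, as a careful person would: the job done as asked, in the order asked, and still so for the second after the job is handed in, with the robot touching nothing.
It also fails if it takes over 54 s, if anything falls off the work surface, if the arm or the gripper's body presses on something with over 40 N, if the wrist force passes 120 N, or if a joint passes its speed limit or range.

## Robot

A 6-joint arm with a two-finger parallel gripper is mounted at the origin on a cart in front of the work surface, level with it; the furniture and walls round the work are solid. World frame = base frame: x ahead of the robot, y to its left, z up, the work surface at z = 0. Lengths are in m, angles in rad, forces in N, time in s.
With the tool pointing down it reaches from about 0.25 to 0.85 m from the base axis. Payload 12.5 kg.
Tool frame: the origin (TCP) lies at the very end of the fingers, on their centre line; the grasp point (between the pads) lies 19 mm behind it; z points along the fingers, y is the direction in which the jaws open and shut (so a half turn about z gives the same grasp; the last joint's range is limited). The gripper opens to 93 mm and grips with 3 to 60 N. Pads are 15 mm wide; open, the fingers measure 128 mm over their backs; the gripper's body (75 mm by 188 mm) begins 65 mm behind the grasp point.
Start: joints at [-1.263, 0.351, 1.652, -0, 1.139, -0.085], TCP at [0.211, -0.508, 0.219] pointing down, gripper open.
Joint ranges: [-2.75, 2.75], [-0.79, 2.1], [0.01, 2.65], [-1.57, 4.71], [0.07, 3.14], [-2.87, 2.87]. Speed limits (rad/s): [2.22, 2.22, 2.79, 3.14, 3.14, 3.14].

## Interface

Orientations are given as [roll, pitch, yaw] about the fixed x, y, z axes, in that order (R = Rz(yaw) Ry(pitch) Rx(roll)).
In Python, from station import r, optics, order gives the robot as it stands.
- The arm moves only by the tool send_rows, never from a script. Its argument "plan" is one flat list of numbers, 6 for each row, row after row: the shift along the tool's x, y, z in m, then the turn, a rotation vector about the tool's x, y, z in rad. A call has 1 to 8 rows; each row is the pose to reach, as a shift and turn from the pose commanded when the call began, along the tool's axes at that moment; what a row does not reach only later rows make up. A row lasts 1/12 s, in which the tool goes at most 41.7 mm and 7.16 degrees, less where a joint would pass 70% of its speed; a pose out of reach is approached as far as the arm can. A call with a gripper value outside its range is refused whole. "grip" is the closure, from 0 (fully open) to 1 (shut), set as the call begins (left out, the last holds). The fingers move at their own pace and stop on an object; "squeeze" is the grip in N (left out, the last holds). Time passes only in rows, so rows that repeat a pose let the fingers close. It gives the time, the measured TCP pose, the force and the opening at its end, in the units of the state.
- r.state(): the state, without advancing time (a new reading comes with each control period).
- optics.capture(name): name is "scene" or "top" or "wrist"; returns the picture (420x560x3 uint8, blue, green, red); there is no depth.
- optics.calibration(name): a dict with "fx", "fy", "cx", "cy" (pixels), "R" (3x3) and "t" (3): a world point X has camera coordinates R X + t. Camera axes: x right, y down, z forward; pixel columns grow to the right and rows downward; lengths in m; the calibration is good to about 2 mm. A picture is of the moment at which its call begins: read the wrist's pose just before it. calibration takes no time and is no camera call; for the wrist camera it gives the pose at the moment of the call.
- order.job_done(): hands the job in, once; it reports no verdict.
The state is a dict: "time_s": time; "q": joint angles; "qd": joint speeds; "joint_efforts": joint torques, N m; "tcp_pos": TCP position; "eef_rot": TCP orientation; "wrist_force": force on the tool from outside, world axes, zero at the start; "wrist_torque": the same for the moment, N m; "width": finger opening in m.
Only numpy, scipy, OpenCV 4.12 (cv2) and the standard library are available. Lean on these libraries where they do the work, as an engineer would, in place of code of your own. Each camera call takes 0.05 s, during which the arm holds its last target.

## Working session

There is one attempt and no reset: what is moved stays moved. The work goes in short steps, Python scripts to look and compute and a tool call to move; the robot and the scene stay as the last step left them, time stands still between calls to the robot, and variables do not carry over. Pictures are saved under pics/ and viewed, and the job is handed in when it is done.

Besides the shell and the picture viewer there is one more tool, called after "Call:" by a JSON object that holds its "method" and its "body". send_rows: Moves the arm, as the interface text tells. Its arguments: {"type":"object","properties":{"plan":{"type":"array","items":{"type":"number"}},"grip":{"type":"number"},"squeeze":{"type":"number"}},"required":["plan"]}

```bash
ls; mkdir -p pics
python3 - <<'E'
from station import r,optics,order
import cv2
print(r.state())
for n in ["scene","top","wrist"]:
    c=optics.calibration(n); print(n,c)
    cv2.imwrite(f"pics/{n}0.png",optics.capture(n))
E
```

```text
pics
{'time_s': 0.0, 'q': array([-1.26259197e+00,  3.51251305e-01,  1.65243683e+00, -7.14427681e-06,
        1.13909030e+00, -8.45885924e-02]), 'qd': array([ 0.0005209 , -0.00038486,  0.00012239, -0.00165609,  0.00142818,
       -0.00024104]), 'joint_efforts': array([ 9.37843506e-04, -4.97318709e+01, -2.85253966e+01,  7.00534182e-02,
        2.57314125e-02, -1.10379938e-04]), 'tcp_pos': array([ 0.21044484, -0.50776794,  0.21808833]), 'eef_rot': array([-3.14041057e+00, -9.37216493e-05,  3.92795888e-01]), 'wrist_force': array([-1.09192909,  0.15996965, -0.3870199 ]), 'wrist_torque': array([-0.01971183, -0.03544063, -0.04316043]), 'width': 0.09307485414808046}
scene {'fx': 523.2301709780211, 'fy': 523.2301709780211, 'cx': 277.9617161156128, 'cy': 205.84528390372063, 'R': array([[-0.8721017 , -0.48882323,  0.02214675],
       [-0.35042679,  0.59232091, -0.72550466],
       [ 0.34152555, -0.64047466, -0.68786082]]), 't': array([0.33417702, 0.35421839, 1.06615435])}
top {'fx': 417.83074761553655, 'fy': 417.83074761553655, 'cx': 274.4064325400792, 'cy': 205.55705478710726, 'R': array([[-0.00980766, -0.99994954,  0.00217547],
       [-0.97308856,  0.00904327, -0.23025393],
       [ 0.23022264, -0.00437518, -0.97312815]]), 't': array([-0.13607496,  0.47734335,  0.99713528])}
wrist {'fx': 356.0166991250783, 'fy': 356.0166991250783, 'cx': 281.3635386159538, 'cy': 208.64516823964667, 'R': array([[ 0.38277408, -0.92384125, -0.00115837],
       [-0.88984799, -0.36902612,  0.26831004],
       [-0.24830335, -0.10167136, -0.96333192]]), 't': array([-0.54915947, -0.031285  ,  0.39227228])}
```

View pics/scene0.png

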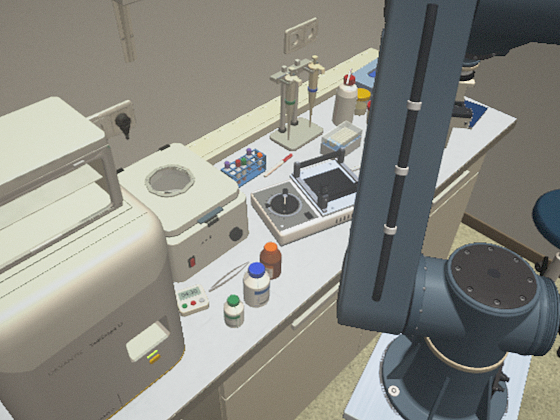

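View pics/top0.png

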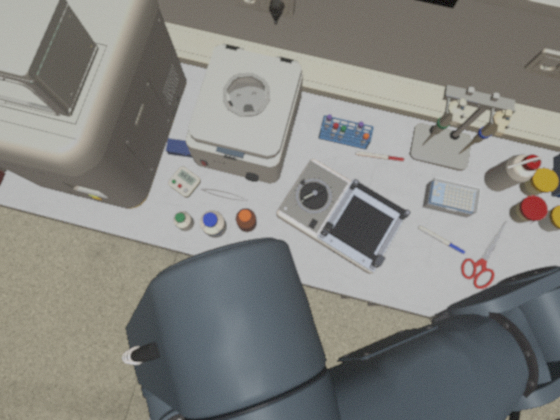

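View pics/wrist0.png

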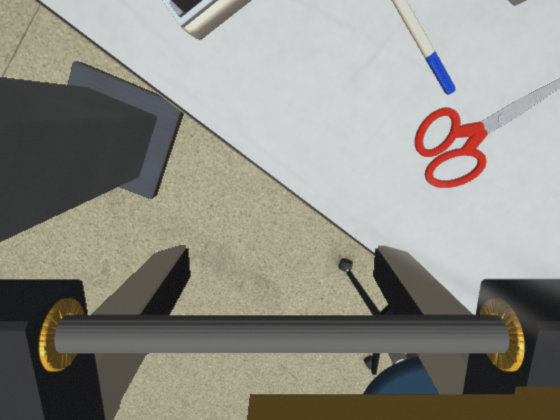

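Run:
```python
import cv2
t=cv2.imread("pics/top0.png"); s=cv2.imread("pics/scene0.png")
cv2.imwrite("pics/t1.png",cv2.resize(t[145:285,160:420],None,fx=3,fy=3,interpolation=cv2.INTER_CUBIC))
cv2.imwrite("pics/s1.png",cv2.resize(s[140:340,160:370],None,fx=3,fy=3,interpolation=cv2.INTER_CUBIC))
```

```text
(no output)
```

View pics/t1.png

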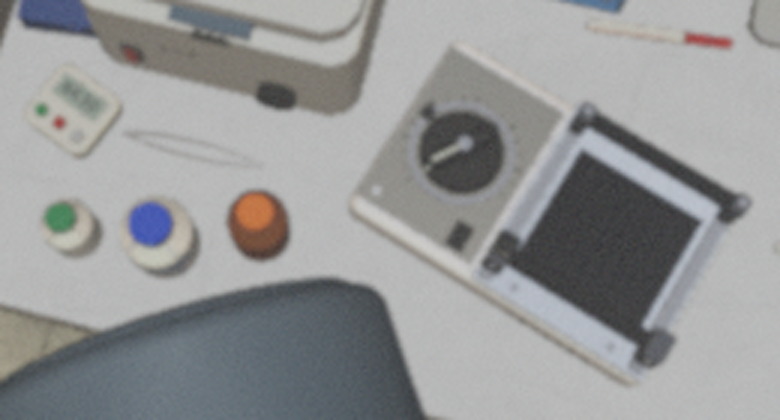

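View pics/s1.png

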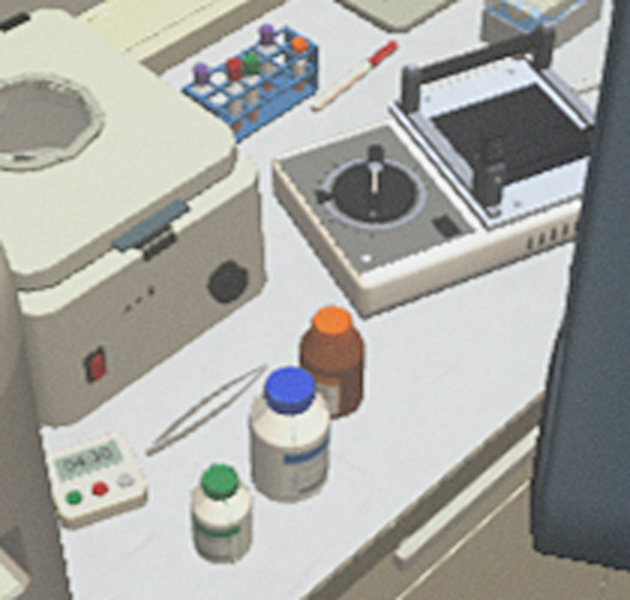

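```bash
cat > h.py <<'E'
import numpy as np, cv2
from scipy.spatial.transform import Rotation as Ro
def ray(c,uv,z):
    d=np.array([(uv[0]-c['cx'])/c['fx'],(uv[1]-c['cy'])/c['fy'],1.]); 
    R=np.array(c['R']);t=np.array(c['t']); o=-R.T@t; d=R.T@d
    return (o+d*(z-o[2])/d[2])
def proj(c,X):
    p=np.array(c['R'])@np.array(X)+c['t']; return np.array([c['fx']*p[0]/p[2]+c['cx'],c['fy']*p[1]/p[2]+c['cy']])
def rpy(e): return Ro.from_euler('xyz',e).as_matrix()
def move(st,pos,eul):
    "delta in tool axes from given state pose to target"
    R0=rpy(st['eef_rot']); d=R0.T@(np.array(pos)-st['tcp_pos'])
    rv=Ro.from_matrix(R0.T@rpy(eul)).as_rotvec(); return np.round(d,4),np.round(rv,4)
def comps(m,amin=15):
    n,l,s,c=cv2.connectedComponentsWithStats(m.astype(np.uint8)); return [(s[i,4],c[i],s[i,:4]) for i in range(1,n) if s[i,4]>=amin]
E
python3 - <<'E'
from h import *
from station import optics
for n in ["top","scene"]:
    im=cv2.imread(f"pics/{n}0.png"); c=optics.calibration(n); h=cv2.cvtColor(im,cv2.COLOR_BGR2HSV)
    m=(h[...,0]>105)&(h[...,0]<130)&(h[...,1]>140)&(h[...,2]>90)
    for a,ct,b in comps(m): print(n,a,ct,b,ray(c,ct,0.107),ray(c,ct,0.100))
c=optics.calibration("top")
def P(u,v,z): return ray(c,(160+(u+.5)/3-.5,145+(v+.5)/3-.5),z)
pts=[(455,45,.055,90,142.5),(354,200,.055,-90,142.5),(462,152,.066,0,83),(583,113,.118,None,None),(740,203,.118,None,None)]
for p in pts: print(p,P(*p[:3]))
W=np.array([P(*p[:3])[:2] for p in pts[:3]]);S=np.array([p[3:] for p in pts[:3]])/1e3
H=(S-S.mean(0)).T@(W-W.mean(0)); th=np.arctan2(H[0,1]-H[1,0],H[0,0]+H[1,1])
R=np.array([[np.cos(th),-np.sin(th)],[np.sin(th),np.cos(th)]]);t=W.mean(0)-R@S.mean(0);print(th,t,W-(S@R.T+t))
for p in pts[3:]: print(R.T@(P(*p[:3])[:2]-t))
E
```

```text
top 113 [209.53982301 219.31858407] [204 214  12  12] [0.43176837 0.01398274 0.107     ] [0.43319324 0.0150613  0.1       ]
scene 19 [372.31578947  74.        ] [369  71   6   6] [ 0.52794347 -0.8983434   0.107     ] [ 0.53175132 -0.9106079   0.1       ]
scene 205 [474.9804878  110.85853659] [465 101  21  25] [ 0.17418024 -0.85398318  0.107     ] [ 0.17516105 -0.86589319  0.1       ]
scene 138 [256.20289855 267.98550725] [249 263  16  11] [0.4314372  0.01492456 0.107     ] [0.43447384 0.00995826 0.1       ]
(455, 45, 0.055, 90, 142.5) [ 0.5974691  -0.23746964  0.055     ]
(354, 200, 0.055, -90, 142.5) [ 0.46122517 -0.14868275  0.055     ]
(462, 152, 0.066, 0, 83) [ 0.49907657 -0.23939079  0.066     ]
(583, 113, 0.118, None, None) [ 0.51681394 -0.33191817  0.118     ]
(740, 203, 0.118, None, None) [ 0.44199361 -0.45151017  0.118     ]
-0.5777271533284927 [ 0.45226606 -0.311273  ] [[-0.0080128   0.00358118]
 [ 0.00653037 -0.00593378]
 [ 0.00148243  0.00235261]]
[0.06534692 0.0179564 ]
[ 0.06798122 -0.12308753]
```

Run:
```python
from h import *
from station import optics,r
c=optics.calibration("top")
def P(u,v,z): return ray(c,(160+(u+.5)/3-.5,145+(v+.5)/3-.5),z)
for n,p in dict(green=(61,217,.08),blue=(152,224,.107),brown=(255,212,.092),cent_l=(105,48,0),cent_r=(345,112,0),timer=(75,110,.021)).items(): print(n,P(*p))
st=r.state(); print(move(st,[.37,-.257,.30],[np.pi,0,-.57]))
```

```text
green [0.44371926 0.09045065 0.08      ]
blue [0.43171499 0.01209795 0.107     ]
brown [ 0.44385291 -0.06833656  0.092     ]
cent_l [0.61698174 0.07521828 0.        ]
cent_r [ 0.55442699 -0.14222069  0.        ]
timer [0.55220285 0.0955453  0.021     ]
(array([ 0.2434, -0.1708, -0.0816]), array([-9.000e-04,  4.000e-04,  9.628e-01]))
```

Call:
{"method": "send_rows", "body": {"plan": [0.243, -0.171, -0.082, 0, 0, 0.963, 0.243, -0.171, -0.082, 0, 0, 0.963, 0.243, -0.171, -0.082, 0, 0, 0.963, 0.243, -0.171, -0.082, 0, 0, 0.963, 0.243, -0.171, -0.082, 0, 0, 0.963, 0.243, -0.171, -0.082, 0, 0, 0.963, 0.243, -0.171, -0.082, 0, 0, 0.963, 0.243, -0.171, -0.082, 0, 0, 0.963]}}

```text
time_s: 0.82
tcp_pos: [0.3684, -0.2586, 0.3001]
eef_rot: [-3.142, -0.0, -0.535]
wrist_force: [0.0, -1.2, -0.6]
width: 0.093
```

Call:
{"method": "send_rows", "body": {"plan": [0, 0, 0, 0, 0, 0, 0, 0, 0, 0, 0, 0], "grip": 0}}

```text
time_s: 0.98
tcp_pos: [0.3684, -0.2594, 0.2999]
eef_rot: [3.141, -0.001, -0.527]
wrist_force: [0.5, -0.2, 0.2]
width: 0.0932
```

Run:
```python
from h import *
from station import optics,r
import pickle
st=r.state();c=optics.calibration("wrist");im=optics.capture("wrist");c2=optics.calibration("wrist")
print(st['time_s'],st['tcp_pos'],st['eef_rot'],st['qd'].max(),np.abs(c['t']-c2['t']).max())
cv2.imwrite("pics/w1.png",im);pickle.dump(c,open("w1.pkl","wb"))
cv2.imwrite("pics/w1b.png",cv2.resize(im,(800,600),interpolation=cv2.INTER_CUBIC))
```

```text
0.9833 [ 0.36835811 -0.25943531  0.29992482] [ 3.14135478e+00 -7.84780248e-04 -5.26539335e-01] 0.016799090694699204 0.0008496355145273596
```

View pics/w1b.png

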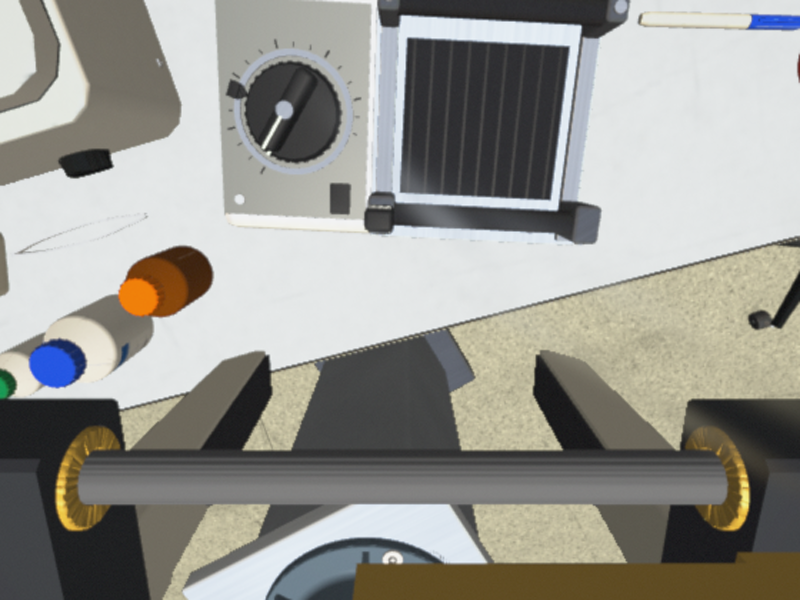

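Run:
```python
from h import *
import pickle
im=cv2.imread("pics/w1.png");c=pickle.load(open("w1.pkl","rb"))
h=cv2.cvtColor(im,cv2.COLOR_BGR2HSV);g=h[...,2]
m=((g<75)).astype(np.uint8); 
# mat
roi=np.zeros_like(m);roi[22:150,275:400]=1
mm=cv2.morphologyEx(m*roi,cv2.MORPH_OPEN,np.ones((3,3)));mm=cv2.morphologyEx(mm,cv2.MORPH_CLOSE,np.ones((5,5)))
for cn in cv2.findContours(mm,cv2.RETR_EXTERNAL,cv2.CHAIN_APPROX_NONE)[0]:
    if cv2.contourArea(cn)<500: continue
    W=np.array([ray(c,p[0],.07)[:2] for p in cn]).astype(np.float32)*1000
    print("mat",cv2.minAreaRect(W),cv2.boundingRect(cn))
# dial skirt
roi[:]=0;roi[35:120,168:242]=1
mm=cv2.morphologyEx(m*roi,cv2.MORPH_OPEN,np.ones((3,3)))
mm=cv2.morphologyEx(mm,cv2.MORPH_CLOSE,np.ones((9,9)))
for cn in cv2.findContours(mm,cv2.RETR_EXTERNAL,cv2.CHAIN_APPROX_NONE)[0]:
    if cv2.contourArea(cn)<500: continue
    W=np.array([ray(c,p[0],.065)[:2] for p in cn]).astype(np.float32)*1000
    print("dial",cv2.minEnclosingCircle(W),cv2.fitEllipse(W),cv2.boundingRect(cn))
for n,p,z in [("barL",(380,200),.122),("barR",(588,207),.122),("deckFL",(228,222),.055),("fb1",(389,5),.118),("fb2",(620,8),.118)]:
    print(n,ray(c,(p[0]*.7,p[1]*.7),z))
cv2.imwrite("pics/w1c.png",cv2.resize(im[25:165,145:425],None,fx=2.8,fy=2.8,interpolation=cv2.INTER_CUBIC))
cv2.imwrite("pics/w1d.png",cv2.resize(im[30:125,145:270],None,fx=6,fy=6,interpolation=cv2.INTER_CUBIC))
```

```text
mat ((425.4555358886719, -359.58843994140625), (114.18296813964844, 106.08220672607422), 57.02644348144531) (282, 28, 115, 111)
dial ((503.2663269042969, -238.9635467529297), 38.157806396484375) ((502.1898498535156, -241.66322326660156), (67.46278381347656, 71.73100280761719), 118.23384857177734) (168, 43, 70, 71)
barL [ 0.41633528 -0.2696431   0.122     ]
barR [ 0.34214314 -0.38804421  0.122     ]
deckFL [ 0.45975879 -0.14938317  0.055     ]
fb1 [ 0.51475821 -0.33463775  0.118     ]
fb2 [ 0.44187806 -0.45677602  0.118     ]
```

View pics/w1d.png

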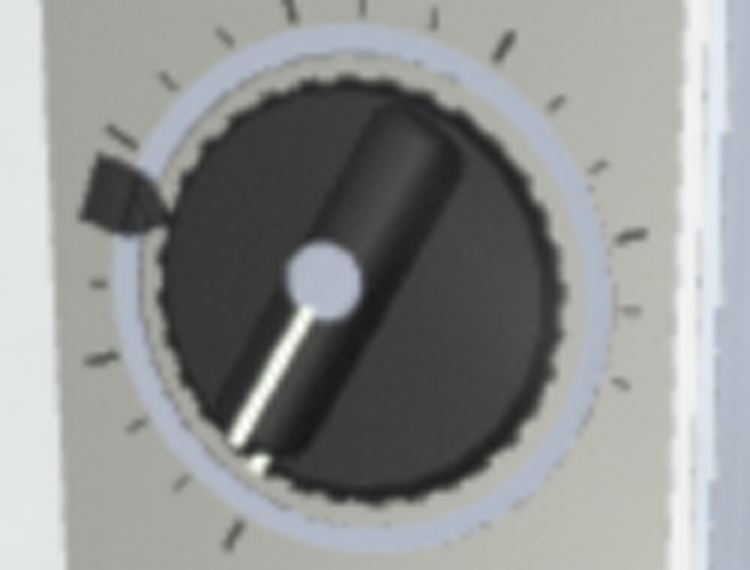

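View pics/w1c.png

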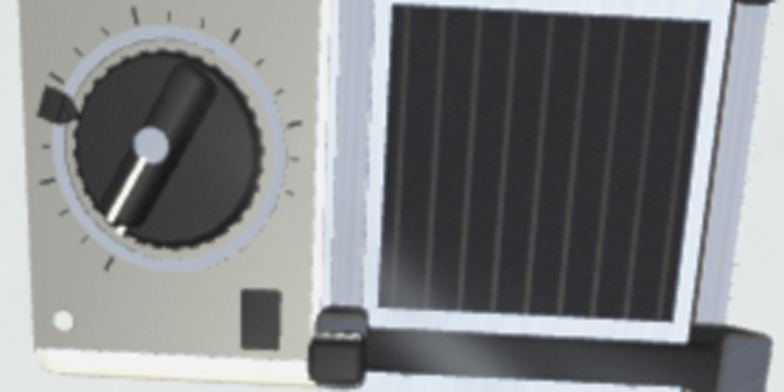

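Run:
```python
from h import *
import pickle
c=pickle.load(open("w1.pkl","rb"))
def Q(u,v,z): return ray(c,(145+(u+.5)/6-.5,30+(v+.5)/6-.5),z)[:2]
pts=[Q(*p,.056) for p in [(113,270),(612,290),(345,22),(378,553),(180,95),(530,110),(200,495),(545,470)]]
A=np.array(pts);M=np.c_[2*A,np.ones(8)];s=np.linalg.lstsq(M,(A**2).sum(1),rcond=None)[0]
C=s[:2];print("ring",C,np.sqrt(s[2]+C@C),np.linalg.norm(A-C,axis=1))
mat=np.array([.42546,-.35959]);d=C-mat;yaw=-np.arctan2(d[0],d[1]);print(np.linalg.norm(d),yaw)
# refined
x=np.array([np.cos(yaw),np.sin(yaw)]);y=np.array([-x[1],x[0]])
O=(C+mat)/2-y*.0125;print("O",O)
ang=lambda p:np.arctan2((p-C)@y,(p-C)@x)
tip=Q(260,464,.066);mk=Q(172,219,.062);tab=Q(100,193,.062)
for n,p in dict(tip=tip,mark=mk,tab=tab).items(): print(n,np.linalg.norm(p-C),ang(p))
for n,(u,v) in dict(barL=(380,200),barR=(588,207),fb1=(389,5),fb2=(620,8)).items():
    w=ray(c,(u*.7,v*.7),.12)[:2]-O; print(n,w@x,w@y)
```

```text
ring [ 0.50281163 -0.23992284] 0.04532889973770315 [0.04442222 0.04605337 0.04579516 0.0449581  0.04512703 0.04510526
 0.04667701 0.0444446 ]
0.1424903668321327 -0.573833110993665
O [ 0.45735013 -0.31025425]
tip 0.03383257994695307 2.647988833258177
mark 0.033613474008778704 1.2280748293945607
tab 0.04669217293318508 1.2438303371846298
barL -0.05665613377258928 0.011917104648075962
barR -0.05467860787886532 -0.12860377022204006
fb1 0.06093740875574773 0.010617935771289517
fb2 0.06600495979616397 -0.13070681884523874
```

Run:
```python
from h import *
import pickle
from station import optics,r
c=pickle.load(open("w1.pkl","rb"));im=cv2.imread("pics/w1.png");h=cv2.cvtColor(im,cv2.COLOR_BGR2HSV)
m=(h[...,0]>105)&(h[...,0]<130)&(h[...,1]>140)&(h[...,2]>90)
for a,ct,b in comps(m): print(a,ct,b,ray(c,ct,.107),ray(c,ct,.100))
st=r.state();print(move(st,[.432,.014,.14],[np.pi,0,-.85]))
```

```text
293 [542.21501706  15.08191126] [524  11  36   9] [ 0.38533072 -0.54418257  0.107     ] [ 0.38440252 -0.54900051  0.1       ]
948 [ 39.13396624 254.32383966] [ 21 238  38  33] [0.43445492 0.00793021 0.107     ] [0.43448077 0.01383499 0.1       ]
(array([-0.0823, -0.2694,  0.1594]), array([2.000e-04, 1.000e-04, 3.232e-01]))
```

Call:
{"method": "send_rows", "body": {"plan": [-0.081, -0.269, 0.155, 0, 0, 0.323, -0.081, -0.269, 0.155, 0, 0, 0.323, -0.081, -0.269, 0.155, 0, 0, 0.323, -0.081, -0.269, 0.155, 0, 0, 0.323, -0.081, -0.269, 0.155, 0, 0, 0.323, -0.081, -0.269, 0.155, 0, 0, 0.323, -0.081, -0.269, 0.155, 0, 0, 0.323, -0.081, -0.269, 0.155, 0, 0, 0.323]}}

```text
time_s: 1.7
tcp_pos: [0.4336, 0.0135, 0.143]
eef_rot: [3.141, 0.001, -0.852]
wrist_force: [-0.3, -0.6, 0.4]
width: 0.0931
```

Call:
{"method": "send_rows", "body": {"plan": [0, 0, 0, 0, 0, 0, 0, 0, 0, 0, 0, 0, 0, 0, 0, 0, 0, 0]}}

```text
time_s: 1.95
tcp_pos: [0.4339, 0.0116, 0.1445]
eef_rot: [3.141, 0.0, -0.853]
wrist_force: [0.8, -0.2, -0.5]
width: 0.093
```

Run:
```python
from h import *
from station import optics,r
import pickle
st=r.state();c=optics.calibration("wrist");im=optics.capture("wrist")
print(st['time_s'],st['tcp_pos'],st['eef_rot'],st['q'])
cv2.imwrite("pics/w2.png",im);pickle.dump(c,open("w2.pkl","wb"))
h=cv2.cvtColor(im,cv2.COLOR_BGR2HSV)
m=(h[...,0]>105)&(h[...,0]<130)&(h[...,1]>140)&(h[...,2]>90)
for a,ct,b in comps(m): print(a,ct,b,ray(c,ct,.107),ray(c,ct,.100))
print(move(st,[.433,.013,.033],[np.pi,0,-.85]))
```

```text
1.95 [0.43385984 0.01158592 0.14450697] [ 3.14106385e+00  2.28311202e-04 -8.52743491e-01] [-8.05061686e-02  2.46782973e-01  2.01115228e+00 -2.83820625e-04
  8.84189941e-01  2.34321357e+00]
2417 [281.13736036 235.32933388] [252 208  59  55] [0.43471853 0.01188644 0.107     ] [0.43305363 0.01378703 0.1       ]
(array([-0.0016, -0.0003,  0.1115]), array([ 0.0005,  0.0002, -0.0027]))
```

View pics/w2.png

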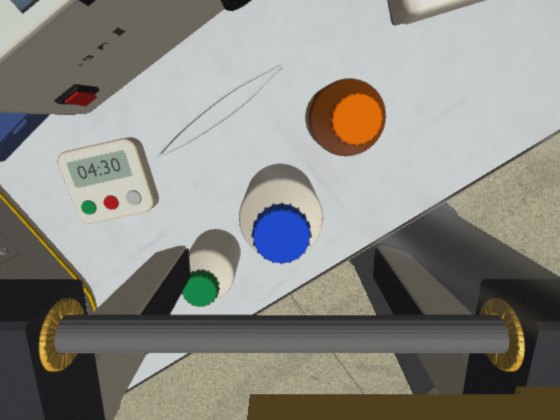

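Run:
```python
from h import *
import pickle
c=pickle.load(open("w2.pkl","rb"))
print(ray(c,(200,289),.08),ray(c,(357,119),.092))
```

```text
[0.44539579 0.08863747 0.08      ] [ 0.44552169 -0.06963749  0.092     ]
```

Call:
{"method": "send_rows", "body": {"plan": [-0.001, 0, 0.04, 0, 0, 0, -0.001, 0, 0.08, 0, 0, 0, -0.001, 0, 0.111, 0, 0, 0, -0.001, 0, 0.111, 0, 0, 0]}}

```text
time_s: 2.33
tcp_pos: [0.4305, 0.0122, 0.0299]
eef_rot: [3.137, 0.005, -0.855]
wrist_force: [-0.5, 0.1, 0.2]
width: 0.0929
```

Call:
{"method": "send_rows", "body": {"plan": [0, 0, 0, 0, 0, 0, 0, 0, 0, 0, 0, 0, 0, 0, 0, 0, 0, 0, 0, 0, 0, 0, 0, 0, 0, 0, 0, 0, 0, 0, 0, 0, 0, 0, 0, 0], "grip": 1, "squeeze": 15}}

```text
time_s: 2.83
tcp_pos: [0.4337, 0.0134, 0.0345]
eef_rot: [-3.141, -0.001, -0.853]
wrist_force: [-0.3, -1.6, 6.4]
width: 0.0587
```

Run:
```python
from h import *
from station import r
st=r.state();print(st['time_s'],st['tcp_pos'],st['eef_rot'],st['width'])
```

```text
2.8333 [0.43370747 0.01335214 0.03446695] [-3.14051725e+00 -1.15866407e-03 -8.53025042e-01] 0.058733746461718625
```

Call:
{"method": "send_rows", "body": {"plan": [0, 0, -0.02, 0, 0, 0, 0, 0, -0.055, 0, 0, 0, 0, 0, -0.09, 0, 0, 0, 0, 0, -0.13, 0, 0, 0, 0, 0, -0.17, 0, 0, 0, 0, 0, -0.2, 0, 0, 0, 0, 0, -0.2, 0, 0, 0]}}

```text
time_s: 3.42
tcp_pos: [0.4355, 0.0133, 0.2394]
eef_rot: [-3.135, -0.007, -0.853]
wrist_force: [0.8, -0.2, -0.6]
width: 0.0588
```

Run:
```python
from h import *
from station import r
st=r.state();print(st['time_s'],st['tcp_pos'],st['eef_rot'],st['width'],st['wrist_force'])
print(move(st,[.4261,-.3591,.23],[np.pi,0,-.567]))
```

```text
3.4167 [0.43548804 0.01333085 0.23944009] [-3.13484635 -0.00689213 -0.85287202] 0.058773461324028234 [ 0.77551743 -0.20008985 -0.57601428]
(array([0.2743, 0.2521, 0.0096]), array([-0.0057, -0.0078, -0.2858]))
```

Call:
{"method": "send_rows", "body": {"plan": [0.008, 0.008, 0, 0, 0, -0.01, 0.025, 0.023, 0, 0, 0, -0.03, 0.047, 0.043, 0, 0, 0, -0.05, 0.071, 0.065, 0, 0, 0, -0.075, 0.096, 0.088, 0, 0, 0, -0.1, 0.121, 0.111, 0, 0, 0, -0.125, 0.146, 0.134, 0, 0, 0, -0.15, 0.171, 0.156, 0, 0, 0, -0.175]}}

```text
time_s: 4.08
tcp_pos: [0.4274, -0.2195, 0.2331]
eef_rot: [3.141, 0.001, -0.677]
wrist_force: [1.2, 0.8, -1.3]
width: 0.0589
```

Run:
```python
from h import *
from station import r
st=r.state();print(st['time_s'],st['tcp_pos'],st['eef_rot'],st['width'])
# commanded: from (.433,.0128,.233) yaw -.853
p=np.array([.4335,.013,.233])+rpy([np.pi,0,-.853])@[.171,.156,0]
print(p, move(dict(tcp_pos=p,eef_rot=[np.pi,0,-.678]),[.4261,-.3591,.19],[np.pi,0,-.567]))
```

```text
4.0833 [ 0.42742025 -0.21948981  0.23305268] [ 3.14149104e+00  6.94551916e-04 -6.76889207e-01] 0.05893315576422275
[ 0.42846312 -0.21841225  0.233     ] (array([0.0864, 0.1111, 0.043 ]), array([-0.   ,  0.   , -0.111]))
```

Call:
{"method": "send_rows", "body": {"plan": [0.02, 0.026, 0, 0, 0, -0.03, 0.04, 0.051, 0, 0, 0, -0.06, 0.058, 0.074, 0, 0, 0, -0.08, 0.072, 0.092, 0, 0, 0, -0.1, 0.081, 0.104, 0, 0, 0, -0.11, 0.086, 0.111, 0, 0, 0, -0.11, 0.086, 0.111, 0, 0, 0, -0.11, 0.086, 0.111, 0, 0, 0, -0.11]}}

```text
time_s: 4.75
tcp_pos: [0.4253, -0.3578, 0.2331]
eef_rot: [-3.141, 0.001, -0.569]
wrist_force: [-0.2, 0.2, 0.1]
width: 0.0587
```

Run:
```python
from h import *
from station import r,optics
st=r.state();c=optics.calibration("wrist");im=optics.capture("wrist");print(st['time_s'],st['tcp_pos'],st['eef_rot'],st['width'])
import pickle;pickle.dump(c,open("w3.pkl","wb"))
cv2.imwrite("pics/w3.png",im);cv2.imwrite("pics/s3.png",optics.capture("scene"))
print(move(st,[.4261,-.3591,.108],[np.pi,0,-.567]))
```

```text
4.75 [ 0.42529435 -0.35777487  0.23310952] [-3.14120781e+00  1.02059674e-03 -5.68711119e-01] 0.058705108942636704
(array([0.0015, 0.0007, 0.1251]), array([-0.0004,  0.001 , -0.0017]))
```

View pics/w3.png

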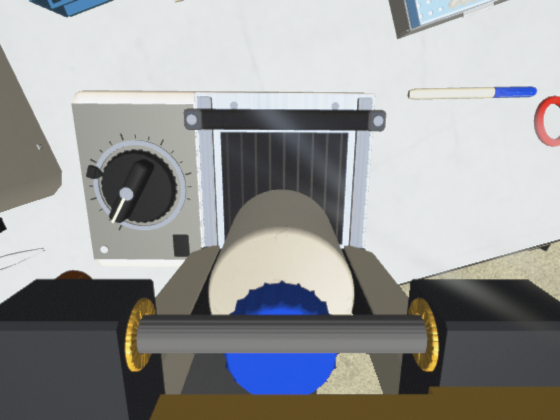

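View pics/s3.png

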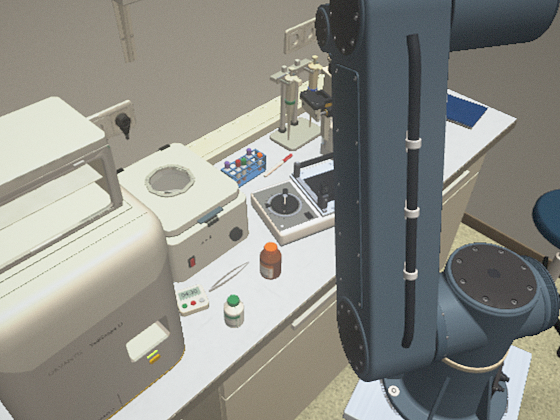

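Run:
```python
from h import *
import pickle
c=pickle.load(open("w3.pkl","rb"))
a=ray(c,(192,119),.118);b=ray(c,(377,120.5),.118);d=a-b
yaw=-np.arctan2(d[0],d[1]);x=np.array([np.cos(yaw),np.sin(yaw)]);print(a,b,np.linalg.norm(d),yaw)
yaw=-.567;x=np.array([np.cos(yaw),np.sin(yaw)]);y=np.array([-x[1],x[0]]);O=np.array([.4574,-.3103])
for p in (a,b): print((p[:2]-O)@x,(p[:2]-O)@y)
```

```text
[ 0.51951651 -0.33550302  0.118     ] [ 0.44183108 -0.45495682  0.118     ] 0.14249292881268538 -0.5766132979345772
0.06593291523202995 0.012103864687819424
0.06456310935255916 -0.13038247989814286
```

Call:
{"method": "send_rows", "body": {"plan": [0.017, 0.001, 0.03, 0, 0, 0, 0.017, 0.001, 0.06, 0, 0, 0, 0.017, 0.001, 0.09, 0, 0, 0, 0.017, 0.001, 0.11, 0, 0, 0, 0.017, 0.001, 0.118, 0, 0, 0, 0.017, 0.001, 0.122, 0, 0, 0, 0.017, 0.001, 0.122, 0, 0, 0, 0.017, 0.001, 0.122, 0, 0, 0]}}

```text
time_s: 5.52
tcp_pos: [0.4399, -0.3686, 0.1129]
eef_rot: [3.141, -0.002, -0.568]
wrist_force: [0.7, -0.8, -1.2]
width: 0.0589
```

Call:
{"method": "send_rows", "body": {"plan": [0, 0, 0.003, 0, 0, 0, 0, 0, 0.006, 0, 0, 0, 0, 0, 0.008, 0, 0, 0, 0, 0, 0.008, 0, 0, 0, 0, 0, 0.008, 0, 0, 0]}}

```text
time_s: 5.93
tcp_pos: [0.4396, -0.3688, 0.1044]
eef_rot: [3.141, -0.001, -0.568]
wrist_force: [-0.5, -0.1, 5.9]
width: 0.0587
```

Call:
{"method": "send_rows", "body": {"plan": [0, 0, -0.001, 0, 0, 0, 0, 0, -0.001, 0, 0, 0, 0, 0, -0.001, 0, 0, 0, 0, 0, -0.001, 0, 0, 0, 0, 0, -0.001, 0, 0, 0], "grip": 0}}

```text
time_s: 6.35
tcp_pos: [0.4392, -0.3683, 0.1045]
eef_rot: [-3.142, 0.0, -0.568]
wrist_force: [0.5, -0.3, -0.2]
width: 0.0878
```

Call:
{"method": "send_rows", "body": {"plan": [0, 0, -0.03, 0, 0, 0, 0, 0, -0.06, 0, 0, 0, 0, 0, -0.1, 0, 0, 0, -0.03, 0, -0.14, 0, 0, 0, -0.07, 0, -0.15, 0, 0, 0, -0.11, 0, -0.15, 0, 0, 0, -0.12, 0, -0.15, 0, 0, 0, -0.12, 0, -0.15, 0, 0, 0]}}

```text
time_s: 7.02
tcp_pos: [0.3362, -0.3024, 0.2553]
eef_rot: [3.141, -0.0, -0.569]
wrist_force: [1.0, 0.6, -0.2]
width: 0.0926
```

Run:
```python
from h import *
from station import r,optics
st=r.state();c=optics.calibration("wrist");im=optics.capture("wrist");print(st['time_s'],st['tcp_pos'],st['eef_rot'],st['width'])
import pickle;pickle.dump(c,open("w4.pkl","wb"))
cv2.imwrite("pics/w4.png",im)
```

```text
7.0167 [ 0.33620899 -0.30241718  0.25525553] [ 3.14134610e+00 -4.52040435e-04 -5.68677149e-01] 0.09264262127726108
```

View pics/w4.png

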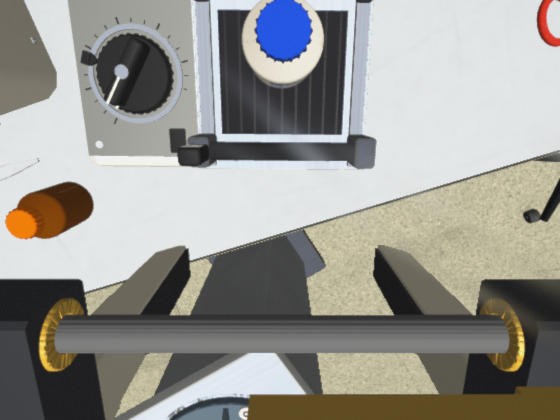

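Run:
```python
from h import *
import pickle
c=pickle.load(open("w4.pkl","rb"));im=cv2.imread("pics/w4.png")
cv2.imwrite("pics/w4b.png",cv2.resize(im[0:180,150:400],None,fx=3.2,fy=3.2,interpolation=cv2.INTER_CUBIC))
```

```text
(no output)
```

View pics/w4b.png

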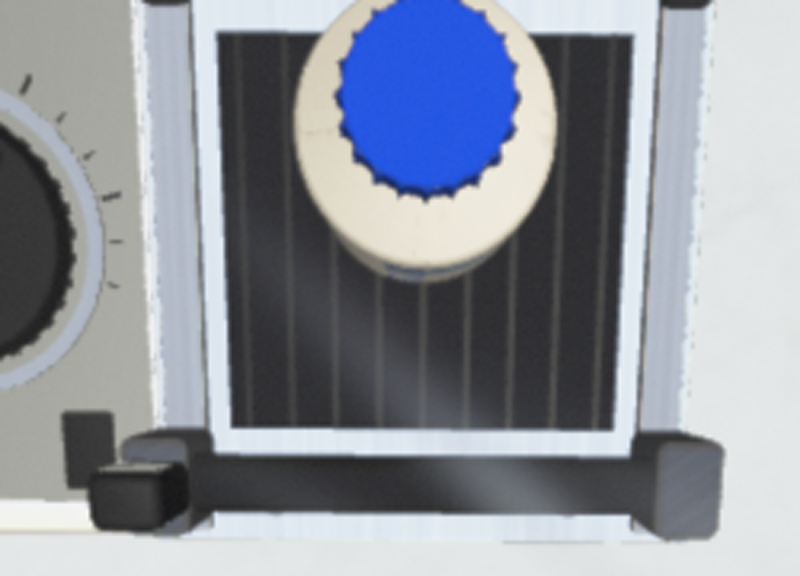

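Run:
```python
from h import *
import pickle
from station import r
c=pickle.load(open("w4.pkl","rb"))
yaw=-.573;x=np.array([np.cos(yaw),np.sin(yaw)]);y=np.array([-x[1],x[0]]);O=np.array([.4574,-.3103])
for n,p,z in [("tab",(126,500),.154),("tabF",(126,527),.154),("tabB",(126,472),.154),("tabL",(90,500),.154),("tabR",(162,500),.154),("carR",(688,485),.122),("capc",(430,100),.177)]:
    w=ray(c,(150+p[0]/3.2,p[1]/3.2),z)[:2]; print(n,w,(w-O)@x,(w-O)@y)
T=O+x*-.0645+y*.012
print("T",T)
st=r.state();
print(move(st,[*T,.20],[np.pi,0,yaw+np.pi/2]))
```

```text
tab [ 0.40812568 -0.26540694] -0.06574315368541074 0.011008322904405494
tabF [ 0.40299393 -0.26160426] -0.07211689240795856 0.011421437402101893
tabB [ 0.41337934 -0.26929998] -0.059217984625420356 0.01058539343460065
tabL [ 0.4126846  -0.25827472] -0.06577916122330257 0.019473017598965043
tabR [ 0.40356655 -0.27253949] -0.06570714451428085 0.002543244266295802
carR [ 0.33293081 -0.38286736] -0.06524597672474079 -0.12845840400446173
capc [ 0.43835663 -0.36911462] 0.01588493343365621 -0.05974511396963504
T [ 0.40970791 -0.26524764]
(array([ 0.04  , -0.0711,  0.0552]), array([ 1.2000e-03, -7.0000e-04, -1.5665e+00]))
```

Call:
{"method": "send_rows", "body": {"plan": [0.04, -0.072, 0.03, 0, 0, -0.12, 0.04, -0.072, 0.03, 0, 0, -0.24, 0.04, -0.072, 0.03, 0, 0, -0.36, 0.04, -0.072, 0.03, 0, 0, -0.48, 0.04, -0.072, 0.03, 0, 0, -0.6, 0.04, -0.072, 0.03, 0, 0, -0.72, 0.04, -0.072, 0.03, 0, 0, -0.84, 0.04, -0.072, 0.03, 0, 0, -0.96]}}

```text
time_s: 7.73
tcp_pos: [0.4117, -0.2651, 0.2241]
eef_rot: [-3.141, 0.0, 0.398]
wrist_force: [0.4, -0.1, -0.6]
width: 0.0929
```

Call:
{"method": "send_rows", "body": {"plan": [0, 0, 0.01, 0, 0, -0.12, 0, 0, 0.02, 0, 0, -0.24, 0, 0, 0.025, 0, 0, -0.36, 0, 0, 0.025, 0, 0, -0.48, 0, 0, 0.025, 0, 0, -0.607, 0, 0, 0.025, 0, 0, -0.607, 0, 0, 0.025, 0, 0, -0.607]}}

```text
time_s: 8.32
tcp_pos: [0.4113, -0.265, 0.1992]
eef_rot: [-3.141, -0.0, 0.995]
wrist_force: [-0.6, 0.2, 0.1]
width: 0.0929
```

Run:
```python
from h import *
from station import r,optics
st=r.state();c=optics.calibration("wrist");im=optics.capture("wrist");print(st['time_s'],st['tcp_pos'],st['eef_rot'],st['width'])
import pickle;pickle.dump(c,open("w5.pkl","wb"))
cv2.imwrite("pics/w5.png",im)
print(move(st,[.4085,-.2655,.129],[np.pi,0,.998]))
```

```text
8.3167 [ 0.41134835 -0.26498472  0.19919166] [-3.14134269e+00 -7.41769995e-05  9.95236437e-01] 0.0928999838379256
(array([-0.002 , -0.0021,  0.0702]), array([-0.0002, -0.0001, -0.0028]))
```

View pics/w5.png

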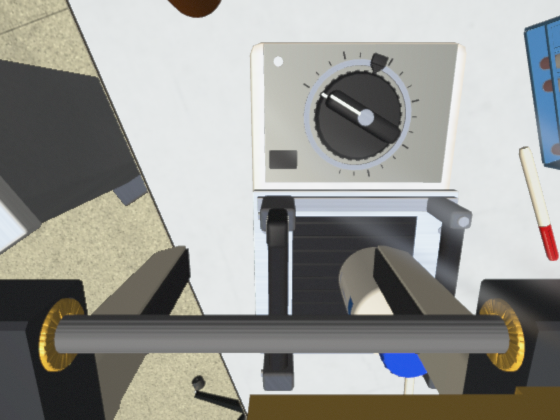

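Call:
{"method": "send_rows", "body": {"plan": [-0.002, -0.002, 0.03, 0, 0, 0, -0.002, -0.002, 0.06, 0, 0, 0, -0.002, -0.002, 0.07, 0, 0, 0, -0.002, -0.002, 0.07, 0, 0, 0]}}

```text
time_s: 8.7
tcp_pos: [0.407, -0.2646, 0.1277]
eef_rot: [-3.137, -0.0, 0.996]
wrist_force: [-0.3, 1.2, 0.2]
width: 0.0932
```

Call:
{"method": "send_rows", "body": {"plan": [0, 0, 0, 0, 0, 0, 0, 0, 0, 0, 0, 0, 0, 0, 0, 0, 0, 0, 0, 0, 0, 0, 0, 0, 0, 0, 0, 0, 0, 0, 0, 0, 0, 0, 0, 0, 0, 0, 0, 0, 0, 0, 0, 0, 0, 0, 0, 0], "grip": 1, "squeeze": 20}}

```text
time_s: 9.37
tcp_pos: [0.4078, -0.2652, 0.1297]
eef_rot: [3.141, 0.0, 0.999]
wrist_force: [0.8, 0.0, -0.4]
width: 0.0443
```

Run:
```python
from h import *
from station import r
st=r.state();print(st['time_s'],st['tcp_pos'],st['eef_rot'],st['width'],st['wrist_force'])
```

```text
9.3667 [ 0.40784404 -0.26524933  0.12970629] [3.14145919e+00 1.37058031e-05 9.98790568e-01] 0.04432704868726824 [ 0.80393176  0.00148566 -0.37233266]
```

Call:
{"method": "send_rows", "body": {"plan": [0, 0, 0, 0, 0, 0, 0, 0, 0, 0, 0, 0, 0, 0, 0, 0, 0, 0, 0, 0, 0, 0, 0, 0, 0, 0, 0, 0, 0, 0, 0, 0, 0, 0, 0, 0]}}

```text
time_s: 9.87
tcp_pos: [0.4078, -0.2653, 0.1296]
eef_rot: [-3.142, -0.0, 0.999]
wrist_force: [-1.1, -0.6, 0.3]
width: 0.0136
```

Call:
{"method": "send_rows", "body": {"plan": [0, 0.006, 0, 0, 0, 0, 0, 0.014, 0, 0, 0, 0, 0, 0.022, 0, 0, 0, 0, 0, 0.03, 0, 0, 0, 0, 0, 0.036, 0, 0, 0, 0, 0, 0.039, 0, 0, 0, 0, 0, 0.041, 0, 0, 0, 0, 0, 0.042, 0, 0, 0]}}

```text
invalid input
```

Call:
{"method": "send_rows", "body": {"plan": [0, 0.001, 0, 0, 0, 0, 0, 0.002, 0, 0, 0, 0, 0, 0.003, 0, 0, 0, 0, 0, 0.004, 0, 0, 0, 0, 0, 0.005, 0, 0, 0, 0, 0, 0.006, 0, 0, 0, 0, 0, 0.007, 0, 0, 0, 0, 0, 0.008, 0, 0, 0]}}

```text
invalid input
```

Run:
```python
from h import *
from station import r
st=r.state();x=np.array([.841,-.541]);print(st['time_s'],st['tcp_pos'],(st['tcp_pos'][:2]-[.4078,-.2653])@x,st['eef_rot'],st['width'],st['wrist_force'][:2]@x,st['wrist_force'])
```

```text
9.8667 [ 0.40781693 -0.2652529   0.12958876] -1.12376919191593e-05 [-3.14157225e+00 -2.73343116e-05  9.98687096e-01] 0.013635471341108422 -0.5528899872829439 [-1.05677595 -0.6208107   0.30750783]
```

Call:
{"method": "send_rows", "body": {"plan": [0, 0.006, 0, 0, 0, 0, 0, 0.014, 0, 0, 0, 0, 0, 0.022, 0, 0, 0, 0, 0, 0.03, 0, 0, 0, 0, 0, 0.036, 0, 0, 0, 0, 0, 0.039, 0, 0, 0, 0, 0, 0.041, 0, 0, 0, 0, 0, 0.042, 0, 0, 0, 0]}}

```text
time_s: 10.53
tcp_pos: [0.4433, -0.2882, 0.1296]
eef_rot: [-3.142, 0.0, 0.999]
wrist_force: [-3.2, -0.8, 2.4]
width: 0.0138
```

Call:
{"method": "send_rows", "body": {"plan": [0, 0.001, 0, 0, 0, 0, 0, 0.002, 0, 0, 0, 0, 0, 0.003, 0, 0, 0, 0, 0, 0.004, 0, 0, 0, 0, 0, 0.005, 0, 0, 0, 0, 0, 0.006, 0, 0, 0, 0, 0, 0.007, 0, 0, 0, 0, 0, 0.008, 0, 0, 0, 0]}}

```text
time_s: 11.2
tcp_pos: [0.4497, -0.2924, 0.1295]
eef_rot: [-3.141, 0.0, 0.999]
wrist_force: [-5.2, -1.6, 1.5]
width: 0.0138
```

Run:
```python
from h import *
from station import r
st=r.state();x=np.array([.841,-.541]);print(st['time_s'],st['tcp_pos'],(st['tcp_pos'][:2]-[.4078,-.2653])@x,st['eef_rot'],st['width'],st['wrist_force'][:2]@x,st['wrist_force'])
```

```text
11.2 [ 0.44966769 -0.29235932  0.12954864] 0.04984981910782096 [-3.14104875e+00  1.88327375e-04  9.98796252e-01] 0.013763074605345095 -3.5079076482268117 [-5.17964021 -1.56778146  1.51874128]
```

Free travel about -2 to -3.5 N so far; continue slowly to the contact.

Call:
{"method": "send_rows", "body": {"plan": [0, 0.001, 0, 0, 0, 0, 0, 0.002, 0, 0, 0, 0, 0, 0.003, 0, 0, 0, 0, 0, 0.004, 0, 0, 0, 0, 0, 0.004, 0, 0, 0, 0]}}

```text
time_s: 11.62
tcp_pos: [0.4532, -0.2946, 0.1296]
eef_rot: [-3.141, 0.0, 0.999]
wrist_force: [-4.2, -2.6, 1.9]
width: 0.014
```

Call:
{"method": "send_rows", "body": {"plan": [0, 0.001, 0, 0, 0, 0, 0, 0.001, 0, 0, 0, 0]}}

```text
time_s: 11.78
tcp_pos: [0.454, -0.2951, 0.1296]
eef_rot: [-3.141, 0.0, 0.999]
wrist_force: [-4.4, -2.8, 1.7]
width: 0.0138
```

Call:
{"method": "send_rows", "body": {"plan": [0, 0.001, 0, 0, 0, 0, 0, 0.001, 0, 0, 0, 0]}}

```text
time_s: 11.95
tcp_pos: [0.4548, -0.2956, 0.1296]
eef_rot: [-3.141, 0.0, 0.999]
wrist_force: [-4.3, -2.3, 1.3]
width: 0.0142
```

Call:
{"method": "send_rows", "body": {"plan": [0, 0.001, 0, 0, 0, 0, 0, 0.001, 0, 0, 0, 0]}}

```text
time_s: 12.12
tcp_pos: [0.4556, -0.2962, 0.1296]
eef_rot: [-3.141, 0.0, 0.999]
wrist_force: [-5.2, -2.1, 2.3]
width: 0.014
```

Call:
{"method": "send_rows", "body": {"plan": [0, 0.001, 0, 0, 0, 0, 0, 0.001, 0, 0, 0, 0]}}

```text
time_s: 12.28
tcp_pos: [0.456, -0.2964, 0.1296]
eef_rot: [-3.14, 0.0, 0.999]
wrist_force: [-7.9, 1.3, 2.8]
width: 0.0138
```

Run:
```python
from h import *
from station import r,optics
st=r.state();x=np.array([.841,-.541]);print(st['time_s'],(st['tcp_pos'][:2]-[.4078,-.2653])@x,st['eef_rot'],st['width'],st['wrist_force'][:2]@x,st['wrist_force'],st['wrist_torque'])
cv2.imwrite("pics/w6.png",optics.capture("wrist"));cv2.imwrite("pics/t6.png",optics.capture("top"))
```

```text
12.2833 0.05736613820359946 [-3.13985402e+00  2.29759307e-04  9.98869650e-01] 0.013797532809523476 -7.383737637671053 [-7.93573223  1.31199044  2.78016935] [-0.17749372  1.12707451 -0.07222278]
```

View pics/w6.png

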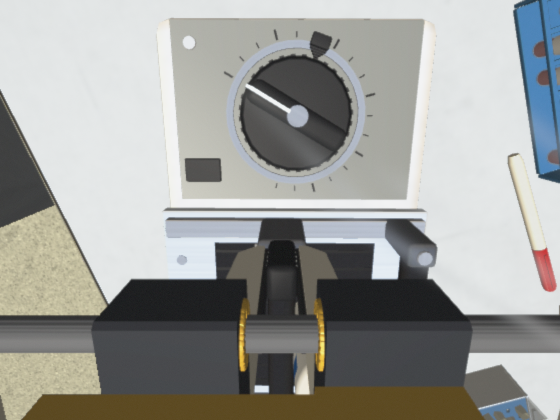

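View pics/t6.png

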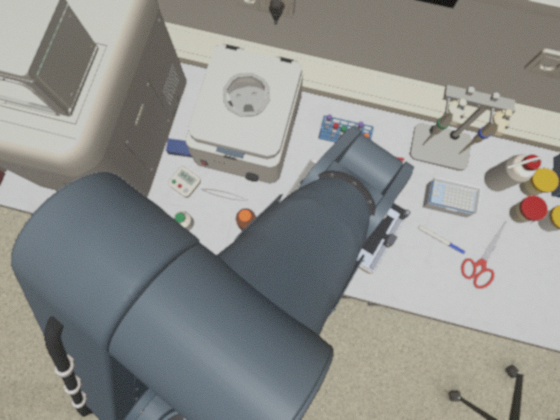

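Call:
{"method": "send_rows", "body": {"plan": [0, 0.001, 0, 0, 0, 0, 0, 0.001, 0, 0, 0, 0]}}

```text
time_s: 12.55
tcp_pos: [0.4563, -0.2966, 0.1295]
eef_rot: [-3.138, 0.0, 0.999]
wrist_force: [-11.0, 1.4, 6.6]
width: 0.0138
```

Call:
{"method": "send_rows", "body": {"plan": [0, 0, 0, 0, 0, 0, 0, 0, 0, 0, 0, 0]}}

```text
time_s: 12.72
tcp_pos: [0.4563, -0.2966, 0.1295]
eef_rot: [-3.138, 0.0, 0.999]
wrist_force: [-11.3, 0.4, 7.0]
width: 0.0139
```

Call:
{"method": "send_rows", "body": {"plan": [0, 0, 0, 0, 0, 0, 0, 0, 0, 0, 0, 0, 0, 0, 0, 0, 0, 0, 0, 0, 0, 0, 0, 0, 0, 0, 0, 0, 0, 0, 0, 0, 0, 0, 0, 0], "grip": 0.4}}

```text
time_s: 13.22
tcp_pos: [0.4576, -0.2972, 0.1296]
eef_rot: [3.141, -0.0, 0.999]
wrist_force: [-0.2, 1.6, -0.4]
width: 0.0494
```

Call:
{"method": "send_rows", "body": {"plan": [0, 0, -0.02, 0, 0, 0, 0, 0, -0.05, 0, 0, 0, 0, 0, -0.08, 0, 0, 0, -0.01, -0.03, -0.12, 0, 0, -0.12, -0.02, -0.06, -0.15, 0, 0, -0.24, -0.02, -0.08, -0.17, 0, 0, -0.36, -0.02, -0.08, -0.17, 0, 0, -0.48, -0.02, -0.08, -0.17, 0, 0, -0.57]}}

```text
time_s: 13.88
tcp_pos: [0.379, -0.2707, 0.3018]
eef_rot: [3.138, 0.003, 1.575]
wrist_force: [-0.5, -0.6, -0.2]
width: 0.0557
```

Run:
```python
from h import *
from station import r,optics
import pickle
st=r.state();c=optics.calibration("wrist");im=optics.capture("wrist");print(st['time_s'],st['tcp_pos'],st['eef_rot'],st['width'],st['q'])
pickle.dump(c,open("w7.pkl","wb"));cv2.imwrite("pics/w7.png",im)
cv2.imwrite("pics/w7b.png",cv2.resize(im,(800,600),interpolation=cv2.INTER_CUBIC))
```

```text
13.8833 [ 0.37900575 -0.27069682  0.30176934] [3.13828965e+00 2.76662658e-03 1.57469192e+00] 0.05565955735935048 [-7.20287061e-01  1.11310030e-01  1.74818758e+00  1.21174560e-04
  1.27778801e+00 -7.24221972e-01]
```

View pics/w7b.png

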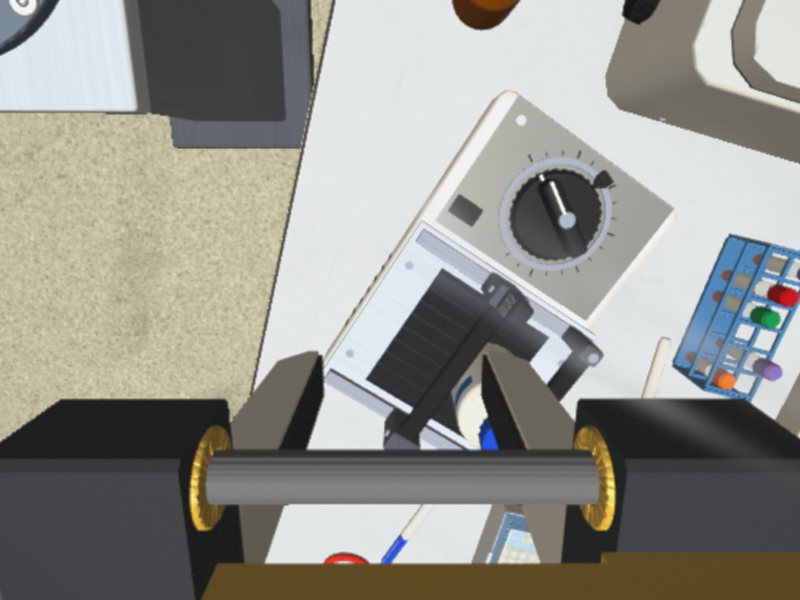

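Call:
{"method": "send_rows", "body": {"plan": [-0.03, 0.025, -0.01, 0, 0, 0, -0.06, 0.05, -0.02, 0, 0, 0, -0.09, 0.075, -0.02, 0, 0, 0, -0.11, 0.09, -0.02, 0, 0, 0, -0.11, 0.09, -0.02, 0, 0, 0, -0.11, 0.09, -0.02, 0, 0, 0]}}

```text
time_s: 14.43
tcp_pos: [0.4693, -0.3812, 0.3182]
eef_rot: [-3.14, -0.002, 1.567]
wrist_force: [-0.8, -0.6, -0.5]
width: 0.0559
```

Run:
```python
from h import *
from station import r,optics
import pickle
st=r.state();c=optics.calibration("wrist");im=optics.capture("wrist");print(st['time_s'],st['tcp_pos'],st['eef_rot'],st['width'])
pickle.dump(c,open("w8.pkl","wb"));cv2.imwrite("pics/w8.png",im)
cv2.imwrite("pics/w8b.png",cv2.resize(im[60:330,200:480],None,fx=2.2,fy=2.2,interpolation=cv2.INTER_CUBIC))
```

```text
14.4333 [ 0.46927142 -0.38115064  0.3182309 ] [-3.14014531e+00 -1.50809516e-03  1.56663686e+00] 0.0558812708590427
```

View pics/w8b.png

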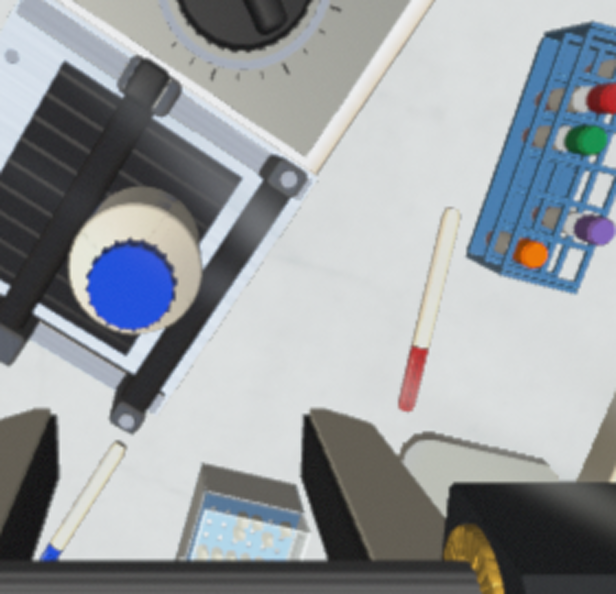

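Run:
```python
from h import *
import pickle
from station import r
c=pickle.load(open("w1.pkl","rb"))
def Q(u,v,z): return ray(c,(145+(u+.5)/6-.5,30+(v+.5)/6-.5),z)[:2]
a=Q(324,282,.088);b=Q(237,443,.088);b2=Q(311,310,.088);print("hub",a,"ang",np.arctan2(*(b-a)[::-1]),np.arctan2(*(b-b2)[::-1]),np.linalg.norm(b-a))
c=pickle.load(open("w7.pkl","rb"))
a=ray(c,(567*.7,220*.7),.088)[:2];b=ray(c,(543*.7,178*.7),.088)[:2];print("hub",a,np.arctan2(*(b-a)[::-1]),np.linalg.norm(b-a))
m=ray(c,(597*.7,183*.7),.062)[:2];C=np.array([.5026,-.2403]);print("mark",np.arctan2(*(m-C)[::-1]),np.linalg.norm(m-C))
c=pickle.load(open("w8.pkl","rb"));w=ray(c,(200+131/2.2,60+286/2.2),.177)[:2]
yaw=-.573;x=np.array([np.cos(yaw),np.sin(yaw)]);y=np.array([-x[1],x[0]]);O=np.array([.4574,-.3103]);print("cap",(w-O)@x,(w-O)@y)
st=r.state();print(st['eef_rot'],move(st,[.5026,-.2403,.14],[np.pi,0,2.045]))
```

```text
hub [ 0.50244421 -0.24070635] ang 2.0482971707391986 2.0365022814531377 0.030586834173664555
hub [ 0.50323816 -0.2415906 ] 2.159485749946263 0.03664005944231708
mark 0.684465795014869 0.03868967095217181
cap 0.028860312984737447 -0.05803489797920421
[-3.14045845e+00 -1.21076026e-03  1.56737907e+00] (array([0.1401, 0.0334, 0.1789]), array([-0.0008, -0.0015, -0.4776]))
```

Call:
{"method": "send_rows", "body": {"plan": [0.035, 0.008, 0, 0, 0, -0.12, 0.07, 0.016, 0, 0, 0, -0.24, 0.105, 0.025, 0.02, 0, 0, -0.36, 0.14, 0.033, 0.05, 0, 0, -0.478, 0.14, 0.033, 0.085, 0, 0, -0.478, 0.14, 0.033, 0.12, 0, 0, -0.478, 0.14, 0.033, 0.15, 0, 0, -0.478, 0.14, 0.033, 0.15, 0, 0, -0.478]}}

```text
time_s: 15.15
tcp_pos: [0.4993, -0.2385, 0.165]
eef_rot: [-3.137, -0.007, 2.047]
wrist_force: [-0.1, 0.6, -0.4]
width: 0.0557
```

Call:
{"method": "send_rows", "body": {"plan": [0, 0, 0, 0, 0, 0, 0, 0, 0, 0, 0, 0]}}

```text
time_s: 15.32
tcp_pos: [0.5029, -0.2412, 0.1718]
eef_rot: [3.14, 0.002, 2.046]
wrist_force: [0.5, 0.2, 1.0]
width: 0.0558
```

Run:
```python
from h import *
from station import r,optics
import pickle
st=r.state();c=optics.calibration("wrist");im=optics.capture("wrist");print(st['time_s'],st['tcp_pos'],st['eef_rot'],st['width'])
pickle.dump(c,open("w9.pkl","wb"));cv2.imwrite("pics/w9.png",im)
print(move(st,[.5025,-.2405,.076],[np.pi,0,2.045]))
```

```text
15.3167 [ 0.50291925 -0.24120766  0.17184816] [3.14018736e+00 2.16563910e-03 2.04640795e+00] 0.05583696536215189
(array([ 0.001 , -0.0002,  0.0958]), array([0.0014, 0.0022, 0.0014]))
```

View pics/w9.png

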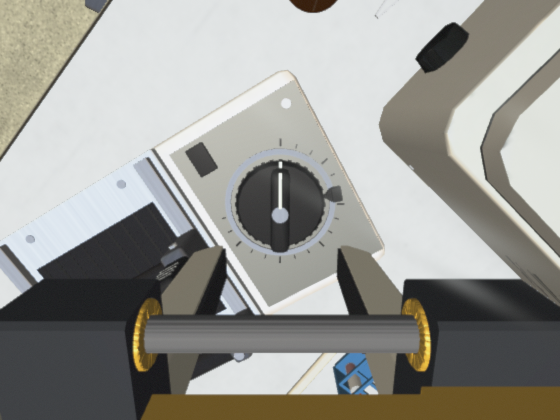

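Run:
```python
from h import *
im=cv2.imread("pics/w9.png")
cv2.imwrite("pics/w9b.png",cv2.resize(im[140:265,215:350],None,fx=5,fy=4.8,interpolation=cv2.INTER_CUBIC))
```

```text
(no output)
```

View pics/w9b.png

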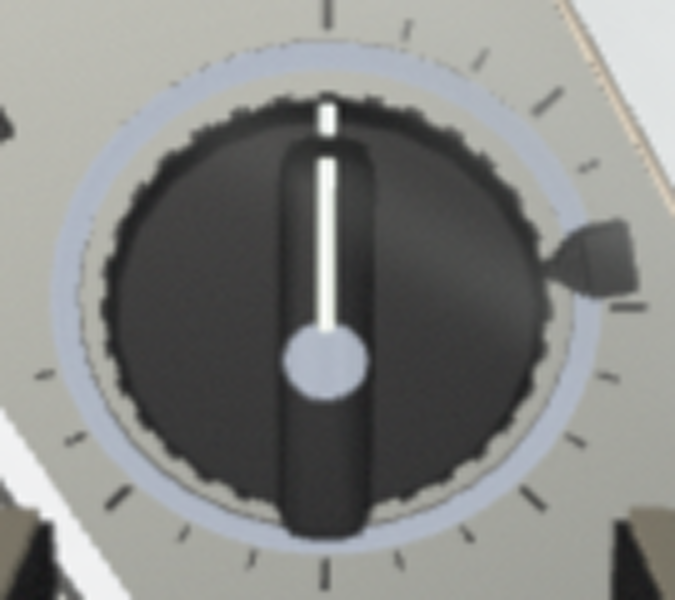

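Call:
{"method": "send_rows", "body": {"plan": [0.001, 0, 0.04, 0, 0, 0, 0.001, 0, 0.075, 0, 0, 0, 0.001, 0, 0.09, 0, 0, 0, 0.001, 0, 0.096, 0, 0, 0, 0.001, 0, 0.096, 0, 0, 0]}}

```text
time_s: 15.78
tcp_pos: [0.5022, -0.2403, 0.0741]
eef_rot: [3.141, 0.0, 2.047]
wrist_force: [0.0, 0.5, 0.1]
width: 0.0556
```

Call:
{"method": "send_rows", "body": {"plan": [0, 0, 0, 0, 0, 0, 0, 0, 0, 0, 0, 0, 0, 0, 0, 0, 0, 0, 0, 0, 0, 0, 0, 0, 0, 0, 0, 0, 0, 0, 0, 0, 0, 0, 0, 0, 0, 0, 0, 0, 0, 0, 0, 0, 0, 0, 0, 0], "grip": 1, "squeeze": 12}}

```text
time_s: 16.45
tcp_pos: [0.5014, -0.2404, 0.0738]
eef_rot: [-3.14, -0.0, 2.047]
wrist_force: [-4.9, -2.4, 5.3]
width: 0.0135
```

Run:
```python
from h import *
import pickle
from station import r
c=pickle.load(open("w9.pkl","rb"))
def Q(u,v,z): return ray(c,(215+(u+.5)/5-.5,140+(v+.5)/4.8-.5),z)[:2]
hub=Q(325,360,.088);print("hub",hub)
pts=np.array([Q(*p,.056) for p in [(50,290),(603,300),(325,40),(325,553),(130,120),(520,120),(140,490),(520,490)]])
M=np.c_[2*pts,np.ones(len(pts))];s=np.linalg.lstsq(M,(pts**2).sum(1),rcond=None)[0];C=s[:2];print("ring",C,np.sqrt(s[2]+C@C))
for z,p in [(.062,(548,265)),(.062,(635,255)),(.0615,(590,260))]:
    w=Q(*p,z)
    for cc in (hub,C,(.5025,-.2405)): d=w-cc;print(p,np.linalg.norm(d),np.arctan2(d[1],d[0]))
t=Q(327,115,.066);d=t-C;print("tip",np.linalg.norm(d),np.arctan2(d[1],d[0]))
st=r.state();print(st['time_s'],st['tcp_pos'],st['eef_rot'],st['width'],st['wrist_force'],st['wrist_torque'],st['q'])
```

```text
hub [ 0.50250772 -0.24146776]
ring [ 0.50300775 -0.24197173] 0.04552383554399265
(548, 265) 0.036637973565091915 0.7169679605401296
(548, 265) 0.03659907749967679 0.7363265882941303
(548, 265) 0.0360153735800569 0.6965704984611787
(635, 255) 0.05051149034356065 0.6842868526196532
(635, 255) 0.05044756044480253 0.6982937429979543
(635, 255) 0.049911444363394036 0.6691641438428781
(590, 260) 0.04338721375543083 0.6962088283009813
(590, 260) 0.04333253773231414 0.712533574889291
(590, 260) 0.04277903663209381 0.6787346089680527
tip 0.035094402023402284 2.044980518849224
16.45 [ 0.50137933 -0.24036968  0.07380807] [-3.14033140e+00 -2.23891806e-04  2.04706500e+00] 0.01346576390288611 [-4.90778812 -2.35303308  5.30439247] [-0.47991186  0.82924918 -0.04472453] [-5.30299787e-01  5.51531967e-01  1.74958386e+00 -1.26892686e-03
  8.41340889e-01 -1.00572250e+00]
```

Call:
{"method": "send_rows", "body": {"plan": [0, 0, 0, 0, 0, 0.05, 0, 0, 0, 0, 0, 0.13, 0, 0, 0, 0, 0, 0.23, 0, 0, 0, 0, 0, 0.33, 0, 0, 0, 0, 0, 0.43, 0, 0, 0, 0, 0, 0.53, 0, 0, 0, 0, 0, 0.6, 0, 0, 0, 0, 0, 0.65]}}

```text
time_s: 17.12
tcp_pos: [0.5021, -0.2403, 0.0738]
eef_rot: [3.141, 0.0, 1.393]
wrist_force: [-0.4, -1.8, 1.3]
width: 0.0138
```

Call:
{"method": "send_rows", "body": {"plan": [0, 0, 0, 0, 0, 0.05, 0, 0, 0, 0, 0, 0.13, 0, 0, 0, 0, 0, 0.23, 0, 0, 0, 0, 0, 0.33, 0, 0, 0, 0, 0, 0.43, 0, 0, 0, 0, 0, 0.53, 0, 0, 0, 0, 0, 0.6, 0, 0, 0, 0, 0, 0.65]}}

```text
time_s: 17.78
tcp_pos: [0.5027, -0.2407, 0.0738]
eef_rot: [3.139, -0.0, 0.743]
wrist_force: [3.7, -4.0, -2.0]
width: 0.0138
```

Call:
{"method": "send_rows", "body": {"plan": [0, 0, 0, 0, 0, 0, 0, 0, 0, 0, 0, 0]}}

```text
time_s: 17.95
tcp_pos: [0.5027, -0.2407, 0.0739]
eef_rot: [3.139, -0.0, 0.748]
wrist_force: [3.5, -3.2, -2.9]
width: 0.0137
```

Run:
```python
from h import *
from station import r,optics
import pickle
st=r.state();c=optics.calibration("wrist");im=optics.capture("wrist");print(st['time_s'],st['tcp_pos'],st['eef_rot'],st['width'],st['wrist_force'],st['wrist_torque'])
pickle.dump(c,open("w10.pkl","wb"));cv2.imwrite("pics/w10.png",im)
cv2.imwrite("pics/w10b.png",cv2.resize(im[80:330,150:410],None,fx=3,fy=2.4,interpolation=cv2.INTER_CUBIC))
```

```text
17.95 [ 0.50270357 -0.24067336  0.07385534] [ 3.13936099e+00 -4.83230383e-04  7.48391581e-01] 0.013673701963724368 [ 3.4837982  -3.24903857 -2.94004802] [-0.76105321 -0.74036684 -0.0528322 ]
```

View pics/w10b.png

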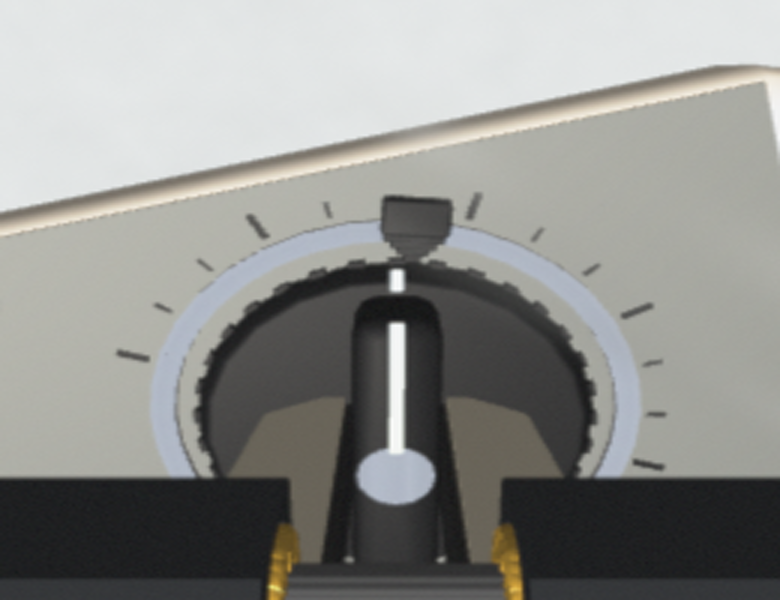

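Run:
```python
from h import *
import pickle
c=pickle.load(open("w10.pkl","rb"));im=cv2.imread("pics/w10.png")
def Q(u,v,z): return ray(c,(150+(u+.5)/3-.5,80+(v+.5)/2.4-.5),z)[:2]
C=np.array([.5025,-.2407])
for n,p,z in [("tipline",(397,280),.066),("mark",(411,258),.062),("tabL",(383,200),.062),("tabR",(452,203),.062),("shL",(383,237),.062),("shR",(447,240),.062),("hub",(396,475),.088),("lineend",(397,322),.088)]:
    w=Q(*p,z);d=w-C;print(n,w,np.linalg.norm(d),np.arctan2(d[1],d[0]))
cv2.imwrite("pics/w10c.png",cv2.resize(im[150:215,255:320],None,fx=9,fy=9,interpolation=cv2.INTER_CUBIC))
```

```text
tipline [ 0.52690365 -0.21862055] 0.03290957829305845 0.7354387341719754
mark [ 0.53138929 -0.21774754] 0.03689723983151137 0.6713764471165738
tabL [ 0.53727786 -0.20578033] 0.049283702213081856 0.7874328267963802
tabR [ 0.54472083 -0.21473075] 0.04956814096185568 0.5514349858328484
shL [ 0.53147752 -0.21113387] 0.041398703053470695 0.7954521276846872
shR [ 0.53842205 -0.21957057] 0.0416754873314195 0.5316995958398235
hub [ 0.50171714 -0.24170886] 0.0012769764996643904 -2.230718954423872
lineend [ 0.52482066 -0.2204494 ] 0.03013799057941462 0.7368106393907415
```

View pics/w10c.png

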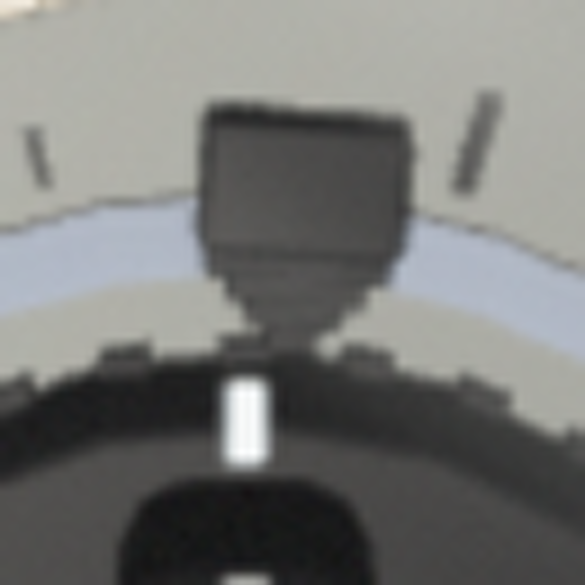

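Call:
{"method": "send_rows", "body": {"plan": [0, 0, 0, 0, 0, 0.03, 0, 0, 0, 0, 0, 0.067, 0, 0, 0, 0, 0, 0.067, 0, 0, 0, 0, 0, 0.067]}}

```text
time_s: 18.33
tcp_pos: [0.5027, -0.2407, 0.0739]
eef_rot: [3.139, -0.001, 0.682]
wrist_force: [4.1, -3.5, -4.1]
width: 0.0138
```

Run:
```python
from h import *
from station import r,optics
import pickle
st=r.state();c=optics.calibration("wrist");im=optics.capture("wrist");print(st['time_s'],st['tcp_pos'],st['eef_rot'],st['width'],st['wrist_force'],st['wrist_torque'])
pickle.dump(c,open("w11.pkl","wb"));cv2.imwrite("pics/w11.png",im)
cv2.imwrite("pics/w11c.png",cv2.resize(im[145:215,245:320],None,fx=8,fy=8,interpolation=cv2.INTER_CUBIC))
```

```text
18.3333 [ 0.50274897 -0.24070342  0.07388042] [ 3.13924107e+00 -6.94812648e-04  6.81706150e-01] 0.013755558217218002 [ 4.11130047 -3.48109449 -4.06249062] [-0.72070101 -0.83115601 -0.08421962]
```

View pics/w11c.png

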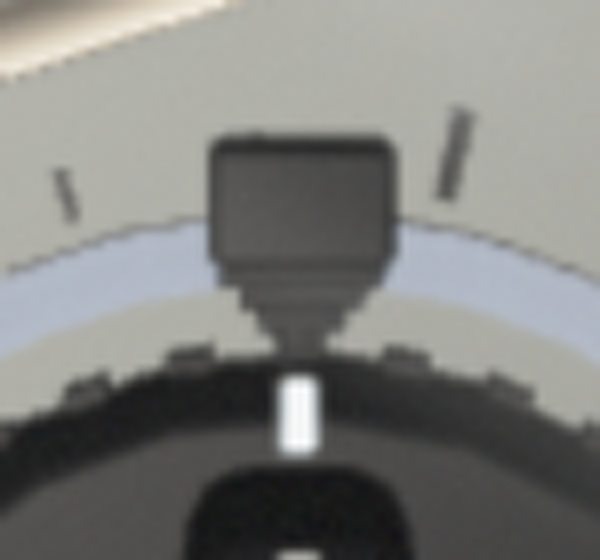

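Call:
{"method": "send_rows", "body": {"plan": [0, 0, 0, 0, 0, 0, 0, 0, 0, 0, 0, 0, 0, 0, 0, 0, 0, 0, 0, 0, 0, 0, 0, 0, 0, 0, 0, 0, 0, 0], "grip": 0.5}}

```text
time_s: 18.8
tcp_pos: [0.5018, -0.2399, 0.0735]
eef_rot: [-3.141, 0.0, 0.68]
wrist_force: [0.1, 0.2, -0.3]
width: 0.0425
```

Call:
{"method": "send_rows", "body": {"plan": [0, 0, -0.02, 0, 0, 0, 0, 0, -0.05, 0, 0, 0, 0, 0, -0.09, 0, 0, 0, 0, 0, -0.13, 0, 0, 0, -0.03, 0, -0.17, 0, 0, 0, -0.06, 0, -0.2, 0, 0, 0, -0.06, 0, -0.2, 0, 0, 0, -0.06, 0, -0.2, 0, 0, 0]}}

```text
time_s: 19.47
tcp_pos: [0.455, -0.279, 0.2757]
eef_rot: [3.138, -0.001, 0.678]
wrist_force: [-0.2, 0.2, -0.1]
width: 0.0465
```

Run:
```python
from h import *
from station import r,optics
import pickle
st=r.state();c=optics.calibration("wrist");im=optics.capture("wrist");print(st['time_s'],st['tcp_pos'],st['eef_rot'],st['width'],st['wrist_force'])
pickle.dump(c,open("w12.pkl","wb"));cv2.imwrite("pics/w12.png",im);cv2.imwrite("pics/t12.png",optics.capture("top"));cv2.imwrite("pics/s12.png",optics.capture("scene"))
```

```text
19.4667 [ 0.45497889 -0.27900943  0.2757337 ] [ 3.13775609e+00 -9.51147662e-04  6.78046813e-01] 0.046530591522165626 [-0.23296799  0.21957817 -0.14010894]
```

View pics/w12.png

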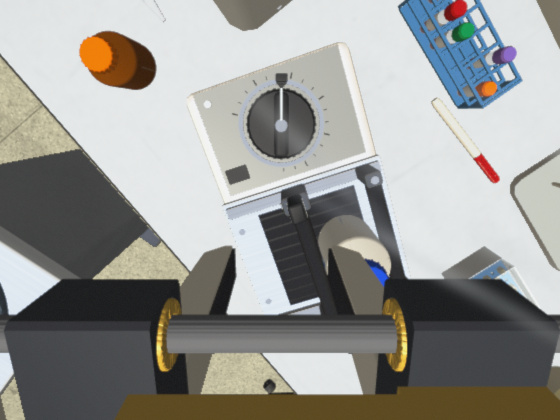

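View pics/s12.png

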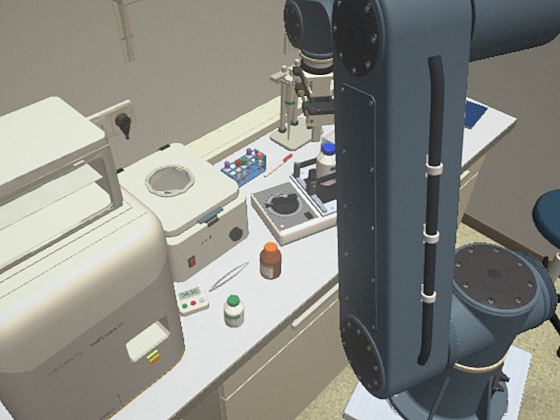

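Call:
{"method": "send_rows", "body": {"plan": [-0.03, 0.02, -0.02, 0, 0, 0, -0.06, 0.05, -0.04, 0, 0, 0, -0.09, 0.07, -0.05, 0, 0, 0, -0.1, 0.07, -0.05, 0, 0, 0, -0.1, 0.07, -0.05, 0, 0, 0, -0.1, 0.07, -0.05, 0, 0, 0]}}

```text
time_s: 20.12
tcp_pos: [0.4217, -0.3942, 0.3216]
eef_rot: [-3.138, -0.0, 0.68]
wrist_force: [0.5, 0.5, 1.0]
width: 0.0463
```

Run:
```python
from h import *
from station import r,optics
import pickle
st=r.state();c=optics.calibration("wrist");im=optics.capture("wrist");print(st['time_s'],st['tcp_pos'],st['wrist_force'])
pickle.dump(c,open("w13.pkl","wb"));cv2.imwrite("pics/w13.png",im)
a=cv2.imread("pics/w12.png")[60:170,230:335]
cv2.imwrite("pics/w13b.png",np.hstack([cv2.resize(a,(400,420),interpolation=cv2.INTER_CUBIC),cv2.resize(im[30:300,130:400],(400,420),interpolation=cv2.INTER_CUBIC)]))
```

```text
20.1167 [ 0.42167454 -0.39417457  0.32163385] [0.49419585 0.47957672 0.96472532]
```

View pics/w13b.png

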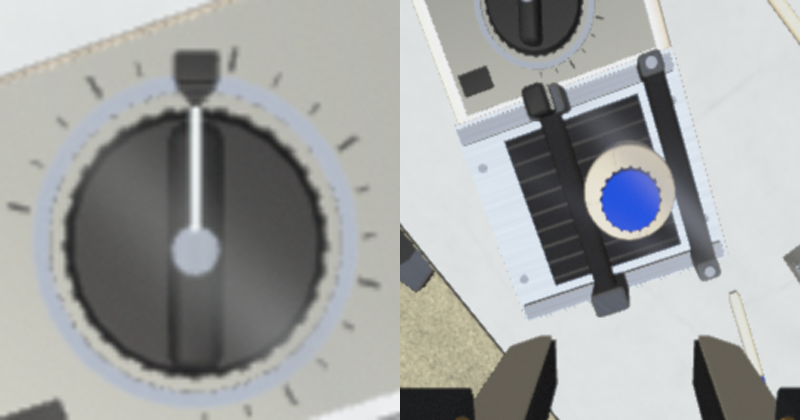

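Run:
```python
from h import *
import pickle
from station import order,r
c=pickle.load(open("w13.pkl","rb"))
yaw=-.573;x=np.array([np.cos(yaw),np.sin(yaw)]);y=np.array([-x[1],x[0]]);O=np.array([.4574,-.3103])
for n,p,z in [("fb1",(652,62),.118),("fb2",(709,271),.118),("carR",(610,298),.122),("tab",(538,98),.154),("cap",(631,199),.177)]:
    w=ray(c,(130+(p[0]-400)*270/400,30+p[1]*270/420),z)[:2]; print(n,(w-O)@x,(w-O)@y)
order.job_done();print(r.state()['time_s'])
```

```text
fb1 0.06721024692609877 0.011461475158314801
fb2 0.06597198440499925 -0.13089503408247544
carR -0.008210450772355589 -0.12585505448111486
tab -0.0068097822322588835 0.011603000862796973
cap 0.029394684570718175 -0.05832468332662001
the job is handed in; nothing more can be done
the job is handed in; nothing more can be done
```

The job is handed in after about 20 s of the 54 s allowed. The largest bottle is clamped between the two bars and the dial pointer sits opposite the arrow tab.

- **Bottle:** I stood it on the mat, pushed the movable bar up by its tab until the resistance rose from about 3 N to about 10 N, then let go. The bar had travelled about 57 mm, against the 56 mm you gave. In the last picture the bottle is upright and touches both bars. Its cap is 29 mm behind the platform middle, where about 28 mm is expected when it stands against the fixed bar.
- **Dial:** I left it at its stop until the bottle was held, then turned it about 1.37 rad clockwise. A close picture showed the pointer within about 0.01 rad of the arrow tab, and a picture after letting go still showed it in line.
- **Rest of the scene:** I never touched the set ring. The other bottles, the timer and the forceps look unmoved by eye in the last scene picture; I did not measure them.

None of the final checks failed. Different views of the shaker disagreed by 1–2 mm, which is within the camera calibration. An early rough reading put the arrow tab up to 0.06 rad away, so I set the dial from the close view instead.

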